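Clamp a power module with the sunken fine-adjust knob

TASK

Put the finned power module, fins up, between the jaws of the module holder on the bench and let go of it. Then turn the small knob down in the holder's round well clockwise until the sliding jaw clamps the module firmly, with about 10 newtons (that is about 0.09 newton metres more at the knob than the same reading while it still turns freely), and let go. Close the jaw only with the knob, never squeeze the module with 20 newtons or more, do not force the gripper against the well, and leave the other things on the bench where they are.

Things in the scene. Friction and masses are not known exactly. Their poses are not given: they have to be found in the camera images.
- holder: Module holder, fixed to the bench: aluminium base plate 110 mm (its x) by 214 mm (its y), 12 mm thick; origin at the centre of the plate's underside, z up. In a row along its y lie the grey well block (centre y = -62 mm), the sliding jaw with its rubber pad, the free place for the module, and the steel back stop (54 mm long, 21 mm high) with low feet and two 11 mm high bolts behind it
- seat (a point): Point on the plate's top (12 mm above the bench) at x = 0, y = 20.5 mm of the holder, axes as the holder's: a module set down here clears jaw and stop. Pad face at y = -20.5 mm of this frame at knob 0. The back stop is fixed, but was bolted on by feel: its face is anywhere from y = +21.5 to +26.5 mm and is not measured, so the opening is 42 to 47 mm
- well: Grey square block 84 x 84 mm, 24 mm high, on the base plate, with a round well 66 mm across going down its full 24 mm to the plate. Origin on the well's axis at its floor (12 mm above the bench); rim at z = 24 mm in this frame. The gripper must not press on it with more than 12 N
- knob_grip (a point): Point on the knob's axis, 12 mm above the well's floor (24 mm above the bench). The knob is an upright black bar 26 mm long, 10 mm thick, from 2 to 20 mm above the floor (top 4 mm below the rim), on a steel disc 28 mm across, 2 mm high. The bar lies along this point's x (at knob 0 along the holder's x); pinch it across its 10 mm, along this point's y
- knob (a joint): Knob angle in rad: 0 at the start, growing clockwise seen from above, to 2.2. It turns freely at about 0.17 N m (held still up to 0.15 less is felt: compare like readings) and stays where left. Each rad drives the jaw 9 mm towards the stop (+y of the holder). The module meets the stop at 0.65 to 1.25 rad; then the clamping force climbs 54 N per rad and adds 0.009 N m per newton
- jaw: Sliding steel jaw, 54 mm long in x, 20 mm high; on its front a rubber pad 44 mm long, 2 to 20 mm above the plate, sprung at 6 N per mm. Origin on the plate's top at the middle of the unpressed pad's face; axes as the holder's. To be moved only by the knob: the gripper must not push it with more than 4 N
- module: Loose power module, 48 mm (its x) x 36 mm (its y) x 24 mm high, 0.08 to 0.17 kg: black case, aluminium fins on top. Origin at the centre of its underside, z up. It goes in with its x along the holder's x (either way round), so that the jaws close on its 36 mm width; grip it across its 48 mm length to keep the fingers clear of the jaws
- solder_spool: Loose spool of solder, 52 mm diameter, 44 mm high, standing, origin at its foot. Bystander
- flux_jar: Loose small jar, 48 mm diameter, 40 mm high, origin at its foot. Bystander
- tip_cleaner: Loose black pot with brass wool, 72 mm diameter, about 50 mm high, origin at its foot. Bystander
- screwdriver: Loose screwdriver, 160 mm long, lying along its x axis. Bystander
Mind the look-alikes: they are no part of the job. Of the things that look like the module, the largest one is meant. Of the things shaped like the holder, the aluminium one is meant.

How it is judged:
By the outcome, as a careful person would: the job done as asked, in the order asked, and still so for the second after the job is handed in, with the robot touching nothing.
It also fails if it takes over 64 s, if anything falls off the work surface, if the arm or the gripper's body presses on something with over 40 N, if the wrist force passes 120 N, or if a joint passes its speed limit or range.

ROBOT

A 6-joint arm with a two-finger parallel gripper is mounted at the origin on the work surface. World frame = base frame: x ahead of the robot, y to its left, z up, the work surface at z = 0. Lengths are in mm, angles in rad, forces in N, time in s.
With the tool pointing down it reaches from about 350 to 875 mm from the base axis. Payload 4.2 kg.
Tool frame: the origin (TCP) lies at the very end of the fingers, on their centre line; the grasp point (between the pads) lies 19 mm behind it; y points along the fingers, z is the direction in which the jaws open and shut, and the axes are right-handed (so a half turn about y gives the same grasp; the last joint's range is limited). The gripper opens to 87 mm and grips with 3 to 60 N. Pads are 19 mm wide; open, the fingers measure 117 mm over their backs; the gripper's body (75 mm by 190 mm) begins 51 mm behind the grasp point.
Start: joints at [-0.948, 0.385, 0.008, 0, -1.194, -0.259], TCP at [222.407, -584.067, 222.55] pointing down, gripper open.
Joint ranges: [-3.14, 3.14], [-1.21, 2.06], [-1.07, 1.41], [-3.16, 2.05], [-2.99, -0.16], [-3.1, 3.1]. Speed limits (rad/s): [2.79, 2.79, 3.14, 3.14, 3.14, 3.14].

INTERFACE

Orientations are given as a rotation vector (axis times angle).
In Python, from cell import robot gives the robot as it stands. The module is installed in compiled form; this text tells all that it offers.
- The arm moves only by the tool drive_tool, never from a script. Its argument "deltas" is text: rows parted by semicolons, each of 5 numbers parted by spaces: the shift along the world's x, y, z in mm, then the turn about the world's z in degrees, then the finger opening in mm, from 0 to 87. In form: tx ty tz twist gripper; .... A call has 1 to 12 rows; each row shifts and turns the commanded pose from where the row before left it; what a row does not reach is not made up. A row lasts 1/12 s, in which the tool goes at most 41.7 mm and 7.16 degrees, less where a joint would pass 70% of its speed; a pose out of reach is approached as far as the arm can. A call is refused whole if a number of a shift passes 41.7 or a number of a turn 7.16, either way. A call with a gripper value outside its range is refused whole. The fingers move at their own pace and stop on an object; the grip force is fixed at half the most. Time passes only in rows, so rows that do not move let the fingers close. It gives the time, the measured TCP pose, the force and the opening at its end, in the units of the state.
- robot.state(): the state, without advancing time (a new reading comes with each control period).
- robot.read_camera(name): name is "scene" or "top"; returns a dict with "img" (480x640x3 uint8, blue, green, red), "depth" (480x640 float32, mm along the optical axis (not along the pixel's ray), 0 where there is no reading), "K" (3x3 intrinsics, pixels), "R" (3x3) and "t" (3): a world point X has camera coordinates R X + t. Camera axes: x right, y down, z forward; pixel columns grow to the right and rows downward; lengths in mm; the calibration is good to about 2 mm. A picture is of the moment at which its call begins.
- robot.close_job(): hands the job in, once; it reports no verdict.
Trained networks look in a picture, given as the dict that the camera call returned (one of the last four; its "shot" number tells which), for a name from the list of things; names that differ only in an ending like _2 or _b are one class to them, and where a whole thing is asked for, a point or a joint stands for the part that bears it (a point fixed in the world has none). Each returns a list of dicts, best first, with "score" (0 to 1); they miss things now and then, are a little off and sometimes report something else, mostly with a low value. They report only what shows in the picture. A call takes as long as a camera call. They do not tell look-alikes from the thing itself.
- robot.search_frame(picture, query): "location" ([x, y, z] in mm, in world coordinates, good to about 4 mm: the middle of the surface that is visible of it).
- robot.outline_of(picture, query): "region" (480x640 bool, what is visible of it).
The state is a dict: "time_s": time; "joint_pos": joint angles; "dq": joint speeds; "tau": joint torques, N m; "eef_pos": TCP position; "tcp_rot": TCP orientation; "contact_force": force on the tool from outside, world axes, zero at the start; "torque": the same for the moment, N m; "grip_width": finger opening in mm.
Only numpy, scipy, OpenCV 4.12 (cv2) and the standard library are available. Lean on these libraries where they do the work, as an engineer would, in place of code of your own. Each camera call takes 0.05 s, during which the arm holds its last target.

## Working session

There is one attempt and no reset: what is moved stays moved. The work goes in short steps, Python scripts to look and compute and a tool call to move; the robot and the scene stay as the last step left them, time stands still between calls to the robot, and variables do not carry over. Pictures are saved under pics/ and viewed, and the job is handed in when it is done.

Besides the shell and the picture viewer there is one more tool, called after "Emit:" as name(argument=value, ...) on one line, values as JSON. drive_tool: Moves the arm, as the interface text tells. Its arguments: {"type":"object","properties":{"deltas":{"type":"string"}},"required":["deltas"]}

```bash
mkdir -p pics; ls; python3 - <<'E'
from cell import robot
import cv2,pickle
s=robot.state(); print({k:s[k] for k in s})
for n in ("scene","top"):
    p=robot.read_camera(n); cv2.imwrite(f"pics/{n}0.png",p["img"]); pickle.dump(p,open(f"{n}0.pkl","wb")); print(n,p["K"],p["R"],p["t"],p.get("shot"))
    for q in ("module","holder","well","knob","jaw"):
        for d in robot.search_frame(p,q): print(n,q,d["score"],[round(float(v)) for v in d["location"]])
E
```

```text
pics
{'time_s': 0.0, 'joint_pos': array([-9.48419965e-01,  3.85547895e-01,  6.63001197e-03, -4.98647238e-04,
       -1.19399160e+00, -2.58604166e-01]), 'dq': array([ 0.00028034, -0.00119218,  0.00019917, -0.00019924, -0.00075725,
       -0.00084438]), 'tau': array([ 7.99098780e-04, -3.90664387e+01,  1.87401795e+01,  4.21982110e+00,
        1.08737094e-02, -1.95284470e-04]), 'eef_pos': array([ 222.18296196, -583.53247815,  221.46651809]), 'tcp_rot': array([-1.5497914 , -0.28481411,  0.28557411]), 'contact_force': array([-0.70635269, -0.15513982,  0.27424227]), 'torque': array([-0.01020874,  0.00778799, -0.01398695]), 'grip_width': 86.71651955130879}
scene [[460.48334329   0.         324.4141623 ]
 [  0.         460.48334329 233.29469661]
 [  0.           0.           1.        ]] [[ 0.42247973  0.90622662  0.01625388]
 [ 0.75593453 -0.3424066  -0.5579612 ]
 [-0.50007386  0.24801417 -0.82970785]] [-371.25977458 -364.691627   1110.37238466] 1
scene module 0.82 [454, 266, 20]
scene module 0.71 [471, 192, 15]
scene module 0.7 [388, 205, 14]
scene holder 0.78 [360, -182, 14]
scene holder 0
[... 191 characters left out ...]
85 [593, -109, 29]
scene jaw 0.61 [358, -178, 33]
top [[499.07171985   0.         310.5986198 ]
 [  0.         499.07171985 242.27821069]
 [  0.           0.           1.        ]] [[ 0.11331394 -0.99354333  0.00562155]
 [-0.97291475 -0.11210509 -0.20216167]
 [ 0.20148658  0.01743844 -0.97933603]] [ 66.4438382  571.67939373 980.47125855] 2
top module 0.93 [450, 268, 19]
top module 0.57 [382, 210, 13]
top module 0.46 [466, 198, 12]
top holder 0.92 [348, -171, 12]
top well 0.95 [600, -163, 34]
top well 0.56 [369, -235, 40]
top knob 0.73 [370, -232, 23]
top knob 0.62 [600, -157, 22]
top jaw 0.8 [353, -179, 37]
top jaw 0.74 [588, -105, 35]
top jaw 0.64 [586, -117, 10]
top jaw 0.46 [741, 277, 41]
```

View pics/scene0.png

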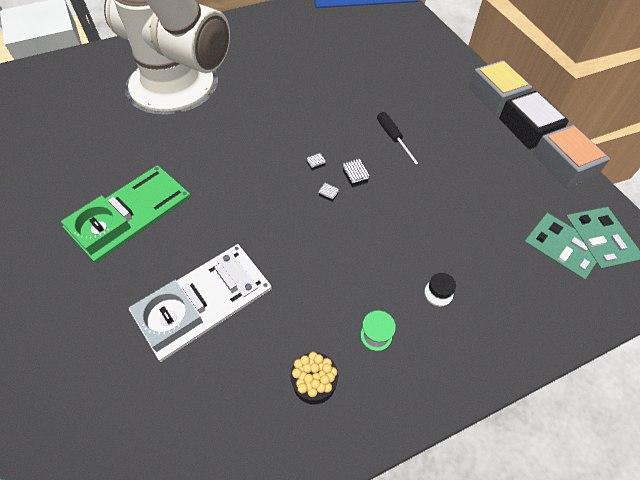

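View pics/top0.png

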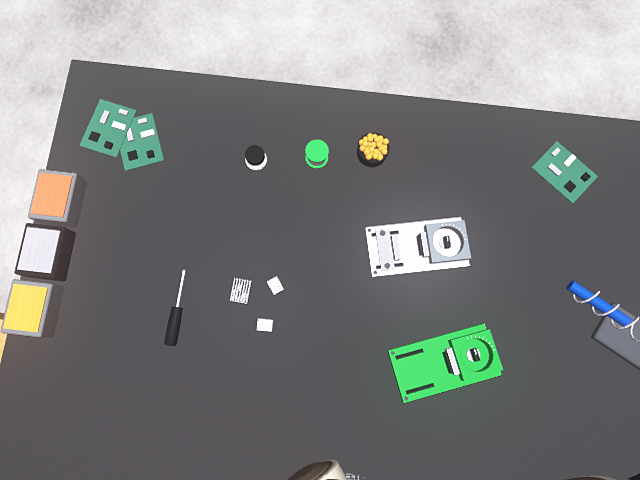

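The top view shows the aluminium holder around (418,247), the green look-alike at (446,363), the large finned module at (240,291), and two smaller look-alikes at (276,285) and (265,325). Next I'll measure the exact poses.

```bash
cat > h.py <<'E'
import numpy as np,cv2
def pts(p,mask=None):
    d=p["depth"]; v,u=np.nonzero((d>0)&(mask if mask is not None else True))
    z=d[v,u]; K=p["K"]
    c=np.stack([(u-K[0,2])/K[0,0]*z,(v-K[1,2])/K[1,1]*z,z],1)
    return (c-p["t"])@p["R"],u,v
def pix2plane(p,uv,z):
    uv=np.asarray(uv,float).reshape(-1,2);K=p["K"]
    r=np.c_[(uv[:,0]-K[0,2])/K[0,0],(uv[:,1]-K[1,2])/K[1,1],np.ones(len(uv))]@p["R"]
    o=-p["R"].T@p["t"]; s=(z-o[2])/r[:,2]
    return o+r*s[:,None]
def proj(p,X):
    c=np.asarray(X,float).reshape(-1,3)@p["R"].T+p["t"]; q=c@p["K"].T
    return q[:,:2]/q[:,2:]
E
python3 - <<'E'
from h import *; import pickle
for n in ("top","scene"):
    p=pickle.load(open(n+"0.pkl","rb"))
    X,u,v=pts(p)
    for nm,b,zr in (("mod",(415,490,232,305),(10,40)),("well",(530,680,-230,-113),(31,42)),("plate",(500,700,-280,40),(7,45)),("bench",(480,560,0,150),(-20,20))):
        m=(X[:,0]>b[0])&(X[:,0]<b[1])&(X[:,1]>b[2])&(X[:,1]<b[3])&(X[:,2]>zr[0])&(X[:,2]<zr[1])
        P=X[m]; 
        r=cv2.minAreaRect(P[:,:2].astype(np.float32)); print(n,nm,len(P),np.round(np.percentile(P[:,2],[5,25,50,75,95]),1),np.round(r[0],1),np.round(r[1],1),round(r[2],1))
    img=p["img"]
    for nm,c,w in (("mod",(452,267,20),40),("hold",(598,-110,20),75)):
        q=proj(p,c)[0].astype(int); k=img[q[1]-w:q[1]+w,q[0]-w:q[0]+w]; print(nm,q-w)
        cv2.imwrite(f"pics/{n}_{nm}.png",cv2.resize(k,(600,600),interpolation=cv2.INTER_CUBIC))
E
python3 -c "
import cv2,numpy as np
for m in('mod','hold'):
    cv2.imwrite(f'pics/{m}.png',cv2.resize(np.hstack([cv2.imread(f'pics/{n}_{m}.png') for n in('top','scene')]),(800,400)))"
```

```text
top mod 411 [13.6 16.8 19.8 23.  25.9] [447.7 267.7] [37.  48.7] 88.0
top well 870 [31.8 33.7 35.  36.3 38.1] [ 600.7 -154.1] [84.6 95.4] 12.9
top plate 4918 [ 8.8 11.1 13.6 29.3 36.2] [587.8 -98.1] [110.5 213.6] 13.1
top bench 2502 [-4.  -2.  -0.7  0.7  2.7] [520.  75.] [149.8  79.9] 90.0
mod [200 248]
hold [348 166]
scene mod 408 [13.4 17.2 20.4 22.6 24.3] [450.  269.4] [37.3 51.1] 87.2
scene well 1450 [31.8 33.7 34.5 35.4 36.5] [ 602.8 -153.7] [86.4 91.7] 12.6
scene plate 7602 [ 9.1 10.7 12.7 30.4 35.3] [590.2 -96.7] [112.  214.1] 12.9
scene bench 2771 [-3.  -1.8 -1.  -0.1  1.1] [520.   75.1] [ 79.9 149.8] 0.0
mod [314 131]
hold [118 226]
```

View pics/mod.png

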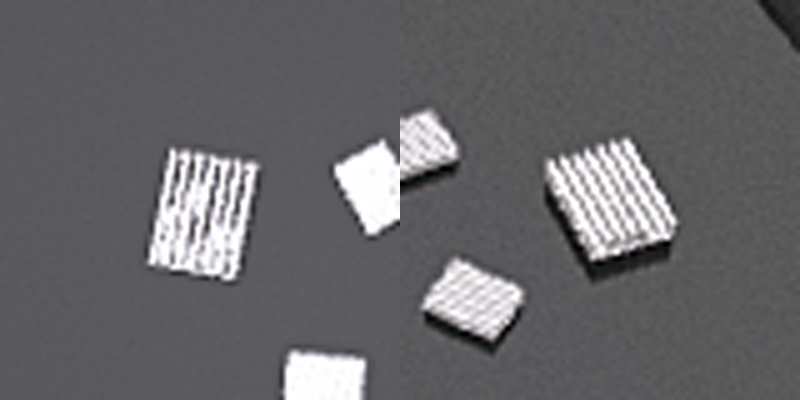

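View pics/hold.png

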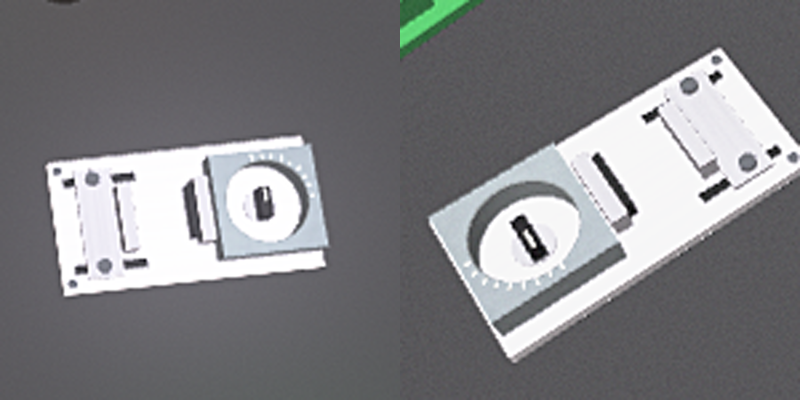

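```bash
python3 - <<'E'
from h import *; import pickle
from cell import robot
from scipy.spatial.transform import Rotation as R
s=robot.state(); M=R.from_rotvec(s["tcp_rot"]).as_matrix(); print(M.round(3), "az z",np.degrees(np.arctan2(M[1,2],M[0,2])))
# model overlay on both cams
c,yaw=np.array([589,-97.4]),np.radians(13.0)
Rz=np.array([[np.cos(yaw),-np.sin(yaw)],[np.sin(yaw),np.cos(yaw)]])
def H(x,y,z): return np.r_[c+Rz@[x,y],z]
def rect(x0,x1,y0,y1,z): return [H(x0,y0,z),H(x1,y0,z),H(x1,y1,z),H(x0,y1,z)]
mc=np.array([448.9,268.5]);my=np.radians(-2.4);Rm=np.array([[np.cos(my),-np.sin(my)],[np.sin(my),np.cos(my)]])
out=[]
for n in("top","scene"):
    p=pickle.load(open(n+"0.pkl","rb"))
    for w,ctr,polys in ((75,(598,-110,20),[rect(-55,55,-107,107,12),rect(-42,42,-104,-20,36),[H(33*np.cos(a),-62+33*np.sin(a),36) for a in np.linspace(0,6.28,40)],rect(-13,13,-67,-57,32),rect(-22,22,0,0.1,32)]),(40,(452,267,20),[[np.r_[mc+Rm@[a,b],24] for a,b in((-24,-18),(24,-18),(24,18),(-24,18))]])):
        q=proj(p,ctr)[0].astype(int); k=cv2.resize(p["img"][q[1]-w:q[1]+w,q[0]-w:q[0]+w],(400,400),interpolation=cv2.INTER_CUBIC)
        for P in polys:
            uv=((proj(p,P)-(q-w)+.5)*400/(2*w)).round().astype(np.int32)
            cv2.polylines(k,[uv.reshape(-1,1,2)],True,(0,0,255),1)
        out.append(k)
cv2.imwrite("pics/ov1.png",np.hstack([out[0],out[2]])); cv2.imwrite("pics/ov2.png",np.hstack([out[1],out[3]]))
E
```

```text
[[ 0.935  0.    -0.356]
 [ 0.356 -0.     0.935]
 [ 0.    -1.    -0.   ]] az z 110.8416014070991
```

View pics/ov1.png

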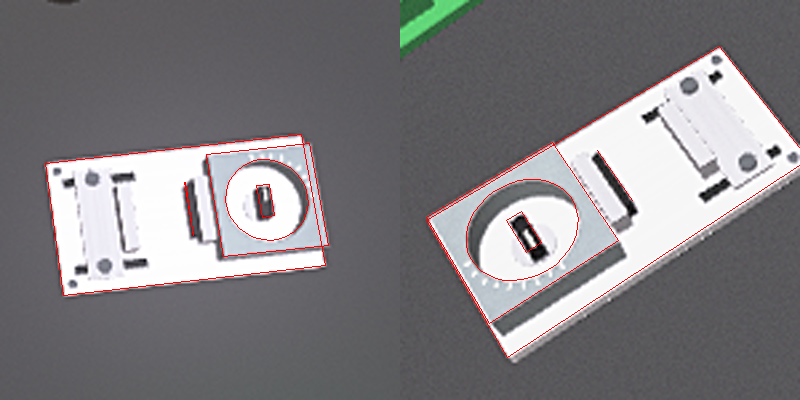

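View pics/ov2.png

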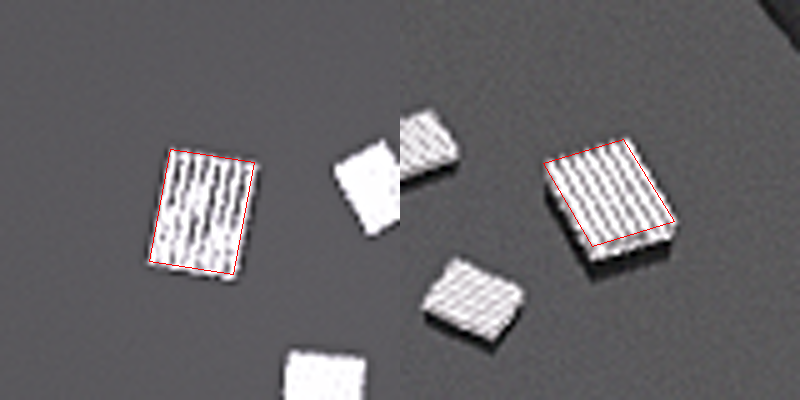

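Emit:
drive_tool(deltas="15 35 0 3 87;15 35 0 3 87;15 35 0 3 87;15 35 0 3 87;15 35 0 3 87;15 35 0 3 87;15 35 0 3 87;15 35 0 3 87;15 35 0 3 87;15 35 0 3 87;15 35 0 3 87;15 35 0 3 87")

```text
time_s: 1.6
eef_pos: [402.8, -162.3, 223.1]
tcp_rot: [-1.429, -0.776, 0.775]
contact_force: [0.7, -0.2, -0.2]
grip_width: 86.7
```

Emit:
drive_tool(deltas="4 36 0 3 87;4 36 0 3 87;4 36 0 3 87;4 36 0 3 87;4 36 0 3 87;4 36 0 3 87;4 36 0 3 87;4 36 0 3 87;4 36 0 3 87;4 36 0 3 87;4 36 0 0.8 87;3 36 0 0 87")

```text
time_s: 2.6
eef_pos: [449.3, 269.9, 222.8]
tcp_rot: [-1.228, -1.18, 1.179]
contact_force: [0.7, 0.3, -0.2]
grip_width: 87.1
```

```bash
cat > st.py <<'E'
from h import *
from cell import robot
from scipy.spatial.transform import Rotation as R
s=robot.state(); M=R.from_rotvec(s["tcp_rot"]).as_matrix()
print("t",round(s["time_s"],2),"tcp",s["eef_pos"].round(1),"az",round(float(np.degrees(np.arctan2(M[1,2],M[0,2]))),2),"F",s["contact_force"].round(2),"T",s["torque"].round(3),"w",round(s["grip_width"],1),"q",s["joint_pos"].round(2))
E
python3 st.py
```

```text
t 2.6 tcp [449.3 269.9 222.8] az 177.7 F [ 0.73  0.34 -0.16] T [-0.035  0.026 -0.027] w 87.1 q [ 0.85  0.21 -0.24  0.   -1.12 -0.89]
```

Emit:
drive_tool(deltas="0 0.5 -35 0 87;0 0 -35 0 87;0 0 -35 0 87;0 0 -35 0 87;0 0 -30 0 87;0 0 -20 0 87;0 0 -14 0 87;0 0 -10 0 87;0 0 -4 0 87;0 0 0 0 87")

```text
time_s: 3.43
eef_pos: [449.3, 268.3, 4.1]
tcp_rot: [-1.228, -1.178, 1.18]
contact_force: [-1.6, 0.0, -0.1]
grip_width: 86.8
```

```bash
python3 st.py
```

```text
t 3.43 tcp [449.3 268.3   4.1] az 177.65 F [-1.63  0.05 -0.11] T [ 0.017  0.068 -0.032] w 86.8 q [ 0.85  0.48 -0.49  0.   -0.59 -0.89]
```

Emit:
drive_tool(deltas="0 0 0 0 60;0 0 0 0 44;0 0 0 0 40;0 0 0 0 40;0 0 0 0 40;0 0 0 0 40;0 0 0 0 40;0 0 0 0 40")

```text
time_s: 4.1
eef_pos: [449.2, 268.3, 4.7]
tcp_rot: [-1.228, -1.179, 1.179]
contact_force: [-1.6, 0.0, 2.4]
grip_width: 47.5
```

```bash
python3 st.py
```

```text
t 4.1 tcp [449.2 268.3   4.7] az 177.64 F [-1.64  0.    2.35] T [-0.01   0.461  0.005] w 47.5 q [ 0.85  0.48 -0.49 -0.   -0.59 -0.89]
```

Emit:
drive_tool(deltas="0 0 10 0 40;0 0 20 0 40;0 0 30 0 40;0 0 30 0 40;0 0 10 0 40;5 -10 0 0.35 40;10 -25 0 1 40;10 -25 0 1 40;10 -25 0 1 40;10 -25 0 1 40;10 -25 0 1 40;10 -25 0 1 40")

```text
time_s: 5.1
eef_pos: [514.3, 107.1, 104.5]
tcp_rot: [-1.175, -1.261, 1.261]
contact_force: [0.4, -0.1, -1.1]
grip_width: 48.1
```

Emit:
drive_tool(deltas="10 -25 0 1 40;10 -25 0 1 40;10 -25 0 1 40;10 -25 0 2 40;10 -25 0 2 40;10 -25 0 2 40;10 -25 0 0 40;0 -10 0 0 40;0 0 0 0 40;0 0 0 0 40")

```text
time_s: 5.93
eef_pos: [583.6, -76.9, 104.1]
tcp_rot: [-1.093, -1.372, 1.373]
contact_force: [-1.0, 0.1, -0.9]
grip_width: 47.6
```

```bash
python3 st.py; cat > ov.py <<'E'
# overlay: holder + module at tool pose
from h import *; import pickle,sys
from cell import robot
from scipy.spatial.transform import Rotation as R
tag=sys.argv[1]; zm=float(sys.argv[2])  # module top z
s=robot.state(); e=s["eef_pos"]
c,yaw=np.array([589,-97.4]),np.radians(13.0)
Rz=np.array([[np.cos(yaw),-np.sin(yaw)],[np.sin(yaw),np.cos(yaw)]])
H=lambda x,y,z: np.r_[c+Rz@[x,y],z]
rect=lambda x0,x1,y0,y1,z:[H(x0,y0,z),H(x1,y0,z),H(x1,y1,z),H(x0,y1,z)]
out=[]
for n in("top","scene"):
    p=robot.read_camera(n); pickle.dump(p,open(f"{n}_{tag}.pkl","wb"))
    w=75; q=proj(p,(590,-97,20))[0].astype(int); k=cv2.resize(p["img"][q[1]-w:q[1]+w,q[0]-w:q[0]+w],(400,400),interpolation=cv2.INTER_CUBIC)
    xy=Rz.T@(e[:2]-c)
    P=[rect(-55,55,-107,107,12)]
    if zm>0: P.append(rect(xy[0]-24,xy[0]+24,xy[1]-18,xy[1]+18,zm))
    for r in P:
        uv=((proj(p,r)-(q-w)+.5)*400/(2*w)).round().astype(np.int32); cv2.polylines(k,[uv.reshape(-1,1,2)],True,(0,0,255),1)
    out.append(k)
print("tool in holder",xy.round(1))
cv2.imwrite(f"pics/{tag}.png",np.hstack(out))
E
python3 ov.py hover 124
```

```text
t 5.93 tcp [583.6 -76.9 104.1] az -167.1 F [-1.05  0.09 -0.94] T [0.102 0.135 0.03 ] w 47.6 q [ 0.14  0.43 -0.24 -0.   -0.9   0.08]
tool in holder [-0.6 21.2]
```

View pics/hover.png

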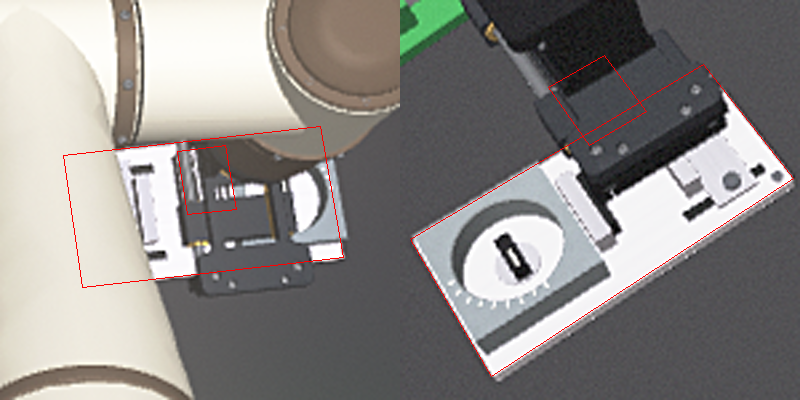

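Emit:
drive_tool(deltas="0.5 0 -15 0.1 40;0 0 -25 0 40;0 0 -17 0 40;0 0 -5 0 40;0 0 0 0 40;0 0 0 0 40")

```text
time_s: 6.53
eef_pos: [585.4, -75.9, 43.2]
tcp_rot: [-1.092, -1.377, 1.377]
contact_force: [0.3, 0.3, -0.7]
grip_width: 47.8
```

```bash
python3 st.py;python3 ov.py hover2 62
```

```text
t 6.53 tcp [585.4 -75.9  43.2] az -166.82 F [ 0.33  0.28 -0.72] T [-0.021  0.069 -0.025] w 47.8 q [ 0.15  0.51 -0.3   0.   -0.76  0.08]
tool in holder [ 1.4 21.8]
```

View pics/hover2.png

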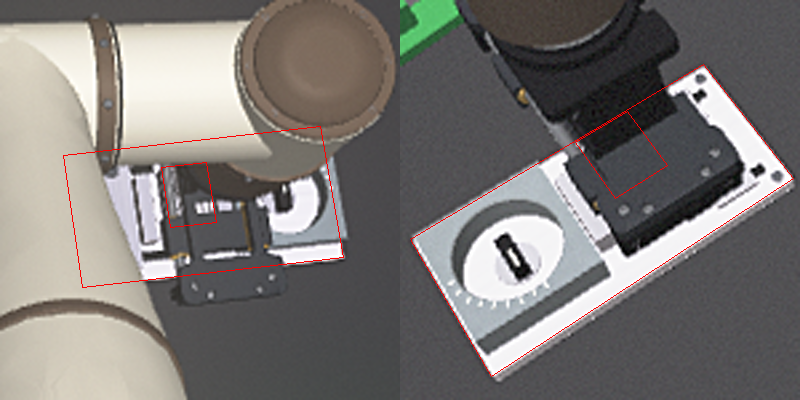

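```bash
cat > zoom.py <<'E'
from h import *; import pickle,sys
from cell import robot
tag=sys.argv[1]; xm,ym,zm,yd=[float(v) for v in sys.argv[2:6]] # module center world and top z
cam=sys.argv[6] if len(sys.argv)>6 else "top"
p=pickle.load(open(f"{cam}_{tag}.pkl","rb"))
c,yaw=np.array([589,-97.4]),np.radians(13.0)
Rz=np.array([[np.cos(yaw),-np.sin(yaw)],[np.sin(yaw),np.cos(yaw)]])
H=lambda x,y,z: np.r_[c+Rz@[x,y],z]
rect=lambda x0,x1,y0,y1,z:[H(x0,y0,z),H(x1,y0,z),H(x1,y1,z),H(x0,y1,z)]
xy=Rz.T@([xm,ym]-c)
q=proj(p,H(0,20,30))[0].astype(int);w=32
k=cv2.resize(p["img"][q[1]-w:q[1]+w,q[0]-w:q[0]+w],(600,600),interpolation=cv2.INTER_CUBIC)
for r,col in ((rect(xy[0]-24,xy[0]+24,xy[1]-18,xy[1]+18,zm),(0,0,255)),(rect(-22,22,-.1,.1,32),(0,255,0)),(rect(-27,27,42,47,33),(255,0,0))):
    uv=((proj(p,r)-(q-w)+.5)*600/(2*w)).round().astype(np.int32); cv2.polylines(k,[uv.reshape(-1,1,2)],True,col,1)
cv2.imwrite(f"pics/z_{tag}_{cam}.png",k)
E
python3 zoom.py hover2 585.1 -76.1 63 13
```

```text
(no output)
```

View pics/z_hover2_top.png

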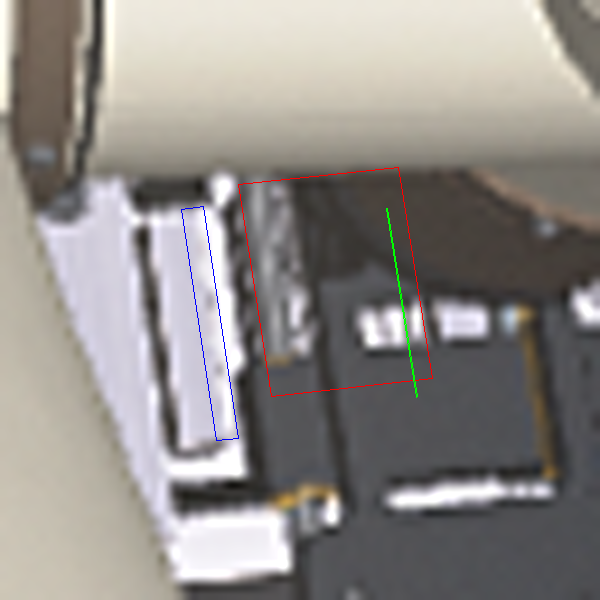

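Emit:
drive_tool(deltas="0 0 -8 0 40;0 0 -8 0 40;0 0 -5 0 40;0 0 -3 0 40;0 0 -1.5 0 40;0 0 0 0 40;0 0 0 0 40")

```text
time_s: 7.22
eef_pos: [585.1, -76.6, 17.0]
tcp_rot: [-1.093, -1.376, 1.375]
contact_force: [-0.1, -0.2, -0.5]
grip_width: 48.2
```

```bash
python3 st.py
```

```text
t 7.22 tcp [585.1 -76.6  17. ] az -166.91 F [-0.13 -0.19 -0.45] T [ 0.005  0.117 -0.03 ] w 48.2 q [ 0.14  0.55 -0.32  0.   -0.71  0.08]
```

Emit:
drive_tool(deltas="0 0 -0.4 0 40;0 0 0 0 40;0 0 0 0 40")

```text
time_s: 7.47
eef_pos: [585.2, -76.6, 16.8]
tcp_rot: [-1.093, -1.376, 1.375]
contact_force: [0.9, -0.1, -0.4]
grip_width: 47.5
```

```bash
python3 st.py
```

```text
t 7.47 tcp [585.2 -76.6  16.8] az -166.9 F [ 0.88 -0.06 -0.37] T [-0.003  0.069  0.038] w 47.5 q [ 0.14  0.55 -0.32  0.   -0.71  0.08]
```

Emit:
drive_tool(deltas="0 0 -0.5 0 40;0 0 -0.3 0 40;0 0 0 0 40;0 0 0 0 55;0 0 0 0 70;0 0 0 0 70;0 0 0 0 70;0 0 0 0 70")

```text
time_s: 8.13
eef_pos: [584.8, -76.6, 15.6]
tcp_rot: [-1.092, -1.375, 1.376]
contact_force: [0.1, -1.1, -0.0]
grip_width: 68.2
```

```bash
python3 st.py
```

```text
t 8.13 tcp [584.8 -76.6  15.6] az -166.91 F [ 0.09 -1.15 -0.  ] T [ 0.037  0.032 -0.016] w 68.2 q [ 0.14  0.55 -0.32 -0.   -0.71  0.08]
```

Emit:
drive_tool(deltas="0 0 8 0 70;0 0 25 0 70;0 0 35 0 70;0 0 35 0 70;0 0 20 0 70;0 -20 0 7 70;0 -30 0 7 70;0 -30 0 7 70;0 -30 0 7 70;0 -30 0 7 70;0 -30 0 7 70;0 -30 0 7 70")

```text
time_s: 9.13
eef_pos: [584.7, -278.0, 139.6]
tcp_rot: [-0.479, -1.953, 1.953]
contact_force: [1.2, 0.1, 0.7]
grip_width: 70.0
```

Emit:
drive_tool(deltas="0 -20 0 7 22;0 0 0 7 22;0 0 0 7 22;0 0 0 7 22;0 0 0 7 22;0 0 0 6 22;0 0 0 0 22;0 0 0 0 22")

```text
time_s: 9.8
eef_pos: [584.9, -296.6, 139.3]
tcp_rot: [-0.238, 2.102, -2.102]
contact_force: [-0.3, -0.1, 0.2]
grip_width: 26.0
```

```bash
python3 st.py; python3 ov.py placed 0;  python3 zoom.py placed 585.0 -76.6 36 13 scene;  python3 zoom.py placed 585.0 -76.6 36 13 top; python3 -c "
import cv2,numpy as np
cv2.imwrite('pics/zp.png',cv2.resize(np.hstack([cv2.imread(f'pics/z_placed_{n}.png') for n in('top','scene')]),(800,400)))"
```

```text
t 9.8 tcp [ 584.9 -296.6  139.3] az -77.06 F [-0.32 -0.12  0.24] T [-0.073  0.118  0.01 ] w 26.0 q [-0.22  0.5  -0.02  0.   -1.05  2.02]
tool in holder [ -48.8 -193.2]
```

View pics/placed.png

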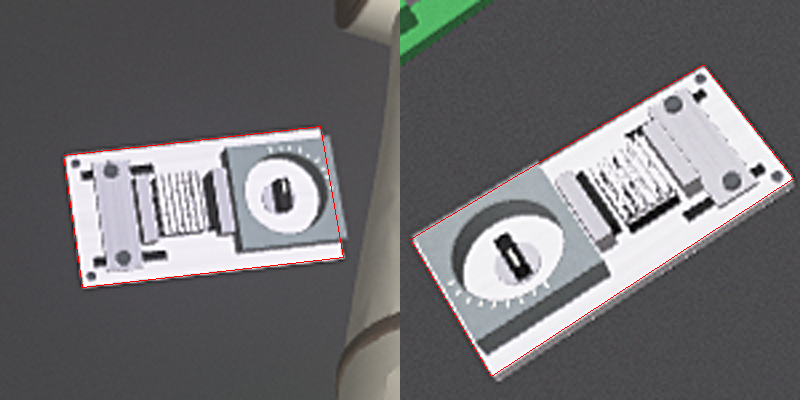

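View pics/zp.png

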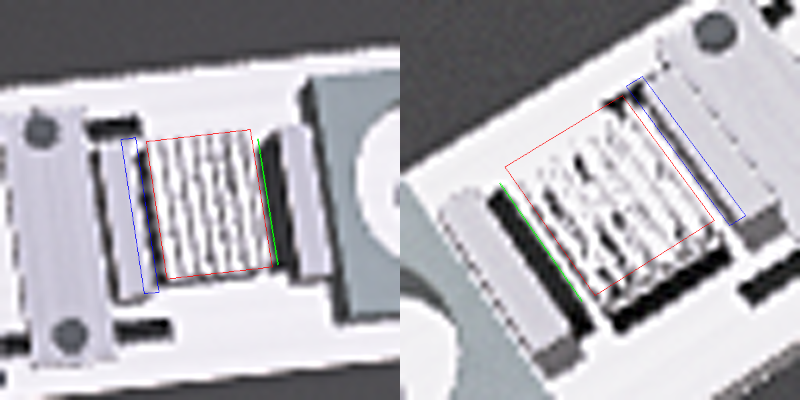

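Emit:
drive_tool(deltas="2 15 0 0 22;4 30 0 0 22;4 34 0 0 22;4 34 0 0 22;4 26 0 0 22;0 0 -20 0 22;0 0 -30 0 22;0 0 -30 0 22;0 0 -13 0 22;0 0 0 0 22;0 0 0 0 22")

```text
time_s: 10.82
eef_pos: [602.8, -157.1, 45.6]
tcp_rot: [-0.243, 2.101, -2.101]
contact_force: [0.4, -0.2, 1.2]
grip_width: 22.2
```

```bash
python3 st.py; python3 ov.py well0 0
```

```text
t 10.82 tcp [ 602.8 -157.1   45.6] az -76.9 F [ 0.43 -0.16  1.16] T [-0.088  0.1    0.039] w 22.2 q [ 0.    0.55 -0.21  0.   -0.81  1.79]
tool in holder [  0.  -61.3]
```

View pics/well0.png

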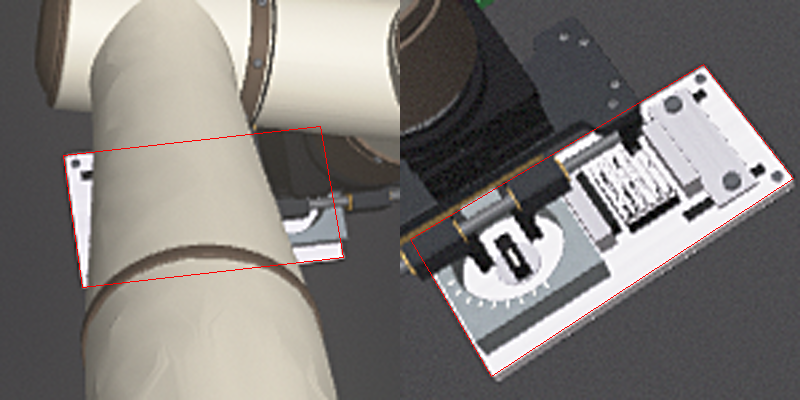

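Emit:
drive_tool(deltas="0 -0.3 -8 0 22;0 0 -7 0 22;0 0 -5 0 22;0 0 -4 0 22;0 0 -3 0 22;0 0 -1.5 0 22;0 0 0 0 22;0 0 0 0 22")

```text
time_s: 11.58
eef_pos: [603.0, -157.9, 17.3]
tcp_rot: [-0.241, 2.1, -2.1]
contact_force: [-0.2, -0.1, 0.2]
grip_width: 22.0
```

```bash
python3 st.py
```

```text
t 11.58 tcp [ 603.  -157.9   17.3] az -76.9 F [-0.21 -0.12  0.18] T [-0.152  0.136 -0.019] w 22.0 q [ 0.    0.59 -0.23  0.   -0.76  1.8 ]
```

Centred, with no contact. Close on the bar, slowly.

Emit:
drive_tool(deltas="0 0 0 0 16;0 0 0 0 12;0 0 0 0 10;0 0 0 0 6;0 0 0 0 6;0 0 0 0 6")

```text
time_s: 12.08
eef_pos: [603.2, -158.5, 17.6]
tcp_rot: [-0.24, 2.099, -2.101]
contact_force: [0.7, -4.6, -0.0]
grip_width: 9.8
```

```bash
python3 st.py
```

```text
t 12.08 tcp [ 603.2 -158.5   17.6] az -76.91 F [ 0.73 -4.63 -0.  ] T [-1.226 -0.048 -0.086] w 9.8 q [ 0.    0.59 -0.23  0.   -0.76  1.8 ]
```

Emit:
drive_tool(deltas="0.1 -0.6 0 0 6;0 0 0 0 6;0 0 0 0 6")

```text
time_s: 12.33
eef_pos: [603.2, -158.5, 17.6]
tcp_rot: [-0.241, 2.1, -2.1]
contact_force: [0.4, -2.8, 0.7]
grip_width: 9.6
```

```bash
python3 st.py
```

```text
t 12.33 tcp [ 603.2 -158.5   17.6] az -76.91 F [ 0.4  -2.75  0.72] T [-0.823  0.031 -0.054] w 9.6 q [ 0.    0.59 -0.23  0.   -0.76  1.8 ]
```

Emit:
drive_tool(deltas="0.2 -0.9 0 0 6;0 0 0 0 6;0 0 0 -2 6;0 0 0 -2 6;0 0 0 -2 6;0 0 0 -2 6;0 0 0 -2 6;0 0 0 -2 6")

```text
time_s: 13.0
eef_pos: [603.3, -158.9, 17.6]
tcp_rot: [-0.021, 2.212, -2.212]
contact_force: [-0.5, 0.6, 2.5]
grip_width: 9.9
```

```bash
python3 st.py
```

```text
t 13.0 tcp [ 603.3 -158.9   17.6] az -88.92 F [-0.48  0.59  2.55] T [0.216 0.251 0.159] w 9.9 q [ 0.    0.59 -0.23 -0.   -0.76  1.59]
```

Emit:
drive_tool(deltas="0 0 0 -2 6;0 0 0 -2 6;0 0 0 -2 6;0 0 0 -2 6")

```text
time_s: 13.33
eef_pos: [603.2, -159.0, 17.6]
tcp_rot: [-0.131, -2.159, 2.159]
contact_force: [-0.4, -0.4, 2.5]
grip_width: 9.7
```

```bash
python3 st.py
```

```text
t 13.33 tcp [ 603.2 -159.    17.6] az -96.93 F [-0.43 -0.38  2.53] T [0.009 0.285 0.228] w 9.7 q [ 0.    0.59 -0.23  0.   -0.76  1.45]
```

Emit:
drive_tool(deltas="0 0 0 -2 6;0 0 0 -2 6;0 0 0 -2 6;0 0 0 -2 6")

```text
time_s: 13.67
eef_pos: [603.2, -159.2, 17.6]
tcp_rot: [-0.273, -2.082, 2.083]
contact_force: [-0.6, -0.8, 2.7]
grip_width: 10.1
```

```bash
python3 st.py; python3 ov.py turn1 0
```

```text
t 13.67 tcp [ 603.2 -159.2   17.6] az -104.92 F [-0.6  -0.76  2.73] T [-0.17   0.232  0.153] w 10.1 q [ 0.    0.59 -0.23  0.   -0.76  1.31]
tool in holder [ -0.1 -63.4]
```

View pics/turn1.png

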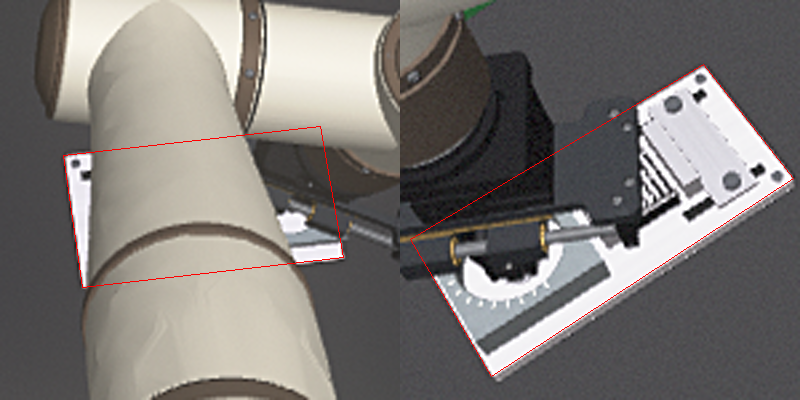

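```bash
cat > tq.py <<'E'
from h import *
from cell import robot
from scipy.spatial.transform import Rotation as R
import sys
def rd():
    s=robot.state(); M=R.from_rotvec(s["tcp_rot"]).as_matrix()
    a=-76.91-float(np.degrees(np.arctan2(M[1,2],M[0,2])))
    if a<-10:a+=360
    return s["time_s"],a,s["torque"][2],s["contact_force"],s["eef_pos"],s["grip_width"]
r=rd(); st=[]
for i in range(int(sys.argv[1]) if len(sys.argv)>1 else 0):
    robot.read_camera("top"); st.append(rd()[2])
open("tq.txt","a").write(f"{r[0]:.2f} {r[1]:.2f} {r[2]:.3f} {np.mean(st) if st else 0:.3f}\n")
print(f"t {r[0]:.2f} ang {r[1]:.2f} Tz {r[2]:.3f} F {np.round(r[3],1)} w {r[5]:.1f} z {r[4][2]:.1f} static {np.round(st,3)}")
E
python3 tq.py 3
```

```text
t 13.77 ang 27.95 Tz 0.058 F [-0.6  0.2  2.1] w 9.6 z 17.6 static [0.081 0.02  0.085]
```

Emit:
drive_tool(deltas="0 0 0 -2 6")

```text
time_s: 14.0
eef_pos: [603.2, -159.3, 17.6]
tcp_rot: [-0.306, -2.063, 2.063]
contact_force: [-0.5, 0.0, 3.9]
grip_width: 9.4
```

```bash
python3 tq.py 3
```

```text
t 14.00 ang 29.95 Tz 0.204 F [-0.5  0.   3.9] w 9.4 z 17.6 static [0.142 0.116 0.157]
```

Emit:
drive_tool(deltas="0 0 0 -2 6")

```text
time_s: 14.23
eef_pos: [603.2, -159.3, 17.5]
tcp_rot: [-0.339, -2.043, 2.043]
contact_force: [-1.6, -0.0, 4.9]
grip_width: 9.8
```

```bash
python3 tq.py 3
```

```text
t 14.23 ang 31.93 Tz 0.170 F [-1.6 -0.   4.9] w 9.8 z 17.5 static [0.182 0.053 0.07 ]
```

Emit:
drive_tool(deltas="0 0 0 -2 6")

```text
time_s: 14.47
eef_pos: [603.2, -159.4, 17.6]
tcp_rot: [-0.372, -2.023, 2.023]
contact_force: [-1.4, 0.5, 5.4]
grip_width: 9.5
```

```bash
python3 tq.py 3
```

```text
t 14.47 ang 33.93 Tz 0.238 F [-1.4  0.5  5.4] w 9.5 z 17.6 static [0.187 0.099 0.094]
```

Emit:
drive_tool(deltas="0 0 0 -2 6")

```text
time_s: 14.7
eef_pos: [603.1, -159.4, 17.5]
tcp_rot: [-0.404, -2.002, 2.003]
contact_force: [-2.0, 0.1, 5.8]
grip_width: 9.7
```

```bash
python3 tq.py 3
```

```text
t 14.70 ang 35.92 Tz 0.190 F [-2.   0.1  5.8] w 9.7 z 17.5 static [0.126 0.132 0.061]
```

Emit:
drive_tool(deltas="0 0 1 -1 6;0 0 0 -2 6")

```text
time_s: 15.02
eef_pos: [603.1, -159.5, 17.6]
tcp_rot: [-0.453, -1.97, 1.97]
contact_force: [0.8, -0.1, -0.3]
grip_width: 10.1
```

```bash
python3 tq.py 2
```

```text
t 15.02 ang 39.02 Tz 0.167 F [ 0.8 -0.1 -0.3] w 10.1 z 17.6 static [0.12  0.035]
```

Emit:
drive_tool(deltas="0 0 0 -2 6")

```text
time_s: 15.2
eef_pos: [603.1, -159.5, 17.6]
tcp_rot: [-0.483, -1.949, 1.95]
contact_force: [0.9, -0.9, -1.0]
grip_width: 9.6
```

```bash
python3 tq.py 2
```

```text
t 15.20 ang 40.96 Tz 0.144 F [ 0.9 -0.9 -1. ] w 9.6 z 17.6 static [0.174 0.107]
```

Emit:
drive_tool(deltas="0 0 0 -2 6")

```text
time_s: 15.38
eef_pos: [603.1, -159.5, 17.6]
tcp_rot: [-0.513, -1.928, 1.929]
contact_force: [1.0, -1.7, -2.4]
grip_width: 9.5
```

```bash
python3 tq.py 2
```

```text
t 15.38 ang 42.93 Tz 0.196 F [ 1.  -1.7 -2.4] w 9.5 z 17.6 static [0.16  0.114]
```

Emit:
drive_tool(deltas="0 0 0 -2 6")

```text
time_s: 15.57
eef_pos: [603.0, -159.6, 17.6]
tcp_rot: [-0.543, -1.907, 1.907]
contact_force: [0.9, -1.6, -3.7]
grip_width: 10.2
```

```bash
python3 tq.py 2; python3 ov.py turn2 0
```

```text
t 15.57 ang 44.92 Tz 0.186 F [ 0.9 -1.6 -3.7] w 10.2 z 17.6 static [0.189 0.096]
tool in holder [ -0.3 -63.7]
```

View pics/turn2.png

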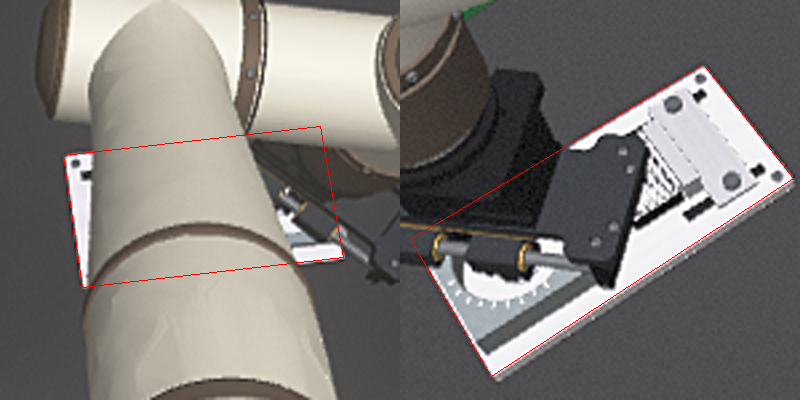

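Emit:
drive_tool(deltas="0 0 -0.7 -2 6")

```text
time_s: 15.85
eef_pos: [603.0, -159.6, 17.6]
tcp_rot: [-0.573, -1.885, 1.885]
contact_force: [0.4, -3.4, 0.7]
grip_width: 9.5
```

```bash
python3 tq.py 1
```

```text
t 15.85 ang 46.93 Tz 0.167 F [ 0.4 -3.4  0.7] w 9.5 z 17.6 static [0.147]
```

Emit:
drive_tool(deltas="0 0 0.2 -2 6")

```text
time_s: 15.98
eef_pos: [603.0, -159.6, 17.6]
tcp_rot: [-0.602, -1.863, 1.863]
contact_force: [1.1, -3.9, -4.4]
grip_width: 10.0
```

```bash
python3 tq.py 1
```

```text
t 15.98 ang 48.93 Tz 0.154 F [ 1.1 -3.9 -4.4] w 10.0 z 17.6 static [0.114]
```

Emit:
drive_tool(deltas="0 0 0 -2 6")

```text
time_s: 16.12
eef_pos: [602.9, -159.7, 17.6]
tcp_rot: [-0.63, -1.841, 1.841]
contact_force: [-0.0, -3.0, -4.6]
grip_width: 9.8
```

```bash
python3 tq.py 1
```

```text
t 16.12 ang 50.91 Tz 0.150 F [-0.  -3.  -4.6] w 9.8 z 17.6 static [0.138]
```

Emit:
drive_tool(deltas="0 0 0 -2 6")

```text
time_s: 16.25
eef_pos: [602.9, -159.7, 17.6]
tcp_rot: [-0.658, -1.818, 1.819]
contact_force: [0.1, -3.5, -4.1]
grip_width: 9.5
```

```bash
python3 tq.py 1
```

```text
t 16.25 ang 52.90 Tz 0.166 F [ 0.1 -3.5 -4.1] w 9.5 z 17.6 static [0.148]
```

Emit:
drive_tool(deltas="0 -0.4 -0.4 -2 6")

```text
time_s: 16.38
eef_pos: [602.9, -159.8, 17.6]
tcp_rot: [-0.685, -1.796, 1.797]
contact_force: [-0.8, -1.6, 1.1]
grip_width: 9.8
```

```bash
python3 tq.py 1
```

```text
t 16.38 ang 54.89 Tz 0.185 F [-0.8 -1.6  1.1] w 9.8 z 17.6 static [0.174]
```

Emit:
drive_tool(deltas="0 0 0 -2 6")

```text
time_s: 16.52
eef_pos: [602.9, -159.8, 17.6]
tcp_rot: [-0.712, -1.773, 1.774]
contact_force: [0.1, -2.5, -1.8]
grip_width: 9.6
```

```bash
python3 tq.py 1
```

```text
t 16.52 ang 56.88 Tz 0.163 F [ 0.1 -2.5 -1.8] w 9.6 z 17.6 static [0.143]
```

Emit:
drive_tool(deltas="0 0 0 -2 6")

```text
time_s: 16.65
eef_pos: [602.8, -159.8, 17.6]
tcp_rot: [-0.738, -1.751, 1.751]
contact_force: [-0.2, -2.5, -1.2]
grip_width: 9.8
```

```bash
python3 tq.py 1
```

```text
t 16.65 ang 58.86 Tz 0.204 F [-0.2 -2.5 -1.2] w 9.8 z 17.6 static [0.168]
```

Emit:
drive_tool(deltas="0 0 0 -2 6")

```text
time_s: 16.78
eef_pos: [602.8, -159.9, 17.6]
tcp_rot: [-0.764, -1.727, 1.728]
contact_force: [-0.1, -2.5, -1.4]
grip_width: 9.6
```

```bash
python3 tq.py 1
```

```text
t 16.78 ang 60.86 Tz 0.207 F [-0.1 -2.5 -1.4] w 9.6 z 17.6 static [0.138]
```

Emit:
drive_tool(deltas="0 -0.2 0 -2 6")

```text
time_s: 16.92
eef_pos: [602.8, -159.9, 17.6]
tcp_rot: [-0.79, -1.704, 1.705]
contact_force: [-1.4, -1.8, -0.4]
grip_width: 9.9
```

```bash
python3 tq.py 1
```

```text
t 16.92 ang 62.85 Tz 0.260 F [-1.4 -1.8 -0.4] w 9.9 z 17.6 static [0.228]
```

Emit:
drive_tool(deltas="0 0 0 -2 6")

```text
time_s: 17.05
eef_pos: [602.7, -159.9, 17.6]
tcp_rot: [-0.815, -1.681, 1.682]
contact_force: [-0.8, -2.6, -0.5]
grip_width: 9.8
```

```bash
python3 tq.py 1
```

```text
t 17.05 ang 64.84 Tz 0.246 F [-0.8 -2.6 -0.5] w 9.8 z 17.6 static [0.211]
```

```bash
cat > fit.py <<'E'
import numpy as np
from scipy.optimize import least_squares
d=np.loadtxt("tq.txt");k=.009*54*np.pi/180
for nm,D,col in(("moving",d[d[:,1]>29],2),("static",d[d[:,1]>45.5],3)):
    f=lambda p:p[0]+k*np.maximum(0,D[:,1]-p[1])-D[:,col]
    best=min((least_squares(f,[.17,c]) for c in range(44,66,3)),key=lambda r:r.cost)
    print(nm,best.x.round(3),"sd",np.std(best.fun).round(3),"force at last",round(54*np.radians(D[-1,1]-best.x[1]),1),"10N at",best.x[1]+10/54*57.3)
    for c in range(52,68,2):
        b=np.mean(D[:,col]-k*np.maximum(0,D[:,1]-c)); print(c,round(b,3),round(float(np.sqrt(np.mean((D[:,col]-b-k*np.maximum(0,D[:,1]-c))**2))),4),end="; ")
    print()
E
python3 fit.py
```

```text
moving [ 0.178 56.405] sd 0.022 force at last 7.9 10N at 67.01640016384567
52 0.166 0.0278; 54 0.172 0.0241; 56 0.177 0.0225; 58 0.181 0.0235; 60 0.185 0.0263; 62 0.187 0.0295; 64 0.188 0.0317; 66 0.189 0.0324; 
static [ 0.144 56.88 ] sd 0.021 force at last 7.5 10N at 67.49113029157091
52 0.12 0.0258; 54 0.131 0.0236; 56 0.14 0.0218; 58 0.148 0.022; 60 0.154 0.0244; 62 0.158 0.0288; 64 0.16 0.0324; 66 0.161 0.0334;
```

Emit:
drive_tool(deltas="0 0 0 -2 6")

```text
time_s: 17.18
eef_pos: [602.7, -159.9, 17.6]
tcp_rot: [-0.839, -1.657, 1.658]
contact_force: [-1.3, -3.0, -0.5]
grip_width: 9.7
```

```bash
python3 tq.py 1; python3 fit.py
```

```text
t 17.18 ang 66.84 Tz 0.278 F [-1.3 -3.  -0.5] w 9.7 z 17.6 static [0.238]
moving [ 0.178 56.184] sd 0.022 force at last 10.0 10N at 66.79517714733052
52 0.165 0.0272; 54 0.172 0.0234; 56 0.178 0.022; 58 0.183 0.0234; 60 0.187 0.0268; 62 0.19 0.0308; 64 0.192 0.0341; 66 0.193 0.0364; 
static [ 0.144 56.731] sd 0.021 force at last 9.5 10N at 67.34171492603818
52 0.119 0.0247; 54 0.131 0.0225; 56 0.141 0.0209; 58 0.149 0.0214; 60 0.156 0.0244; 62 0.161 0.0297; 64 0.165 0.0345; 66 0.167 0.0377;
```

Emit:
drive_tool(deltas="0 0 0 0 12;0 0 0 0 16;0 0 0 0 18;0 0 0 0 18;0 0 0 0 18")

```text
time_s: 17.65
eef_pos: [603.6, -159.7, 17.6]
tcp_rot: [-0.843, -1.657, 1.656]
contact_force: [0.2, -0.3, 1.1]
grip_width: 17.2
```

```bash
python3 st.py
```

```text
t 17.65 tcp [ 603.6 -159.7   17.6] az -143.87 F [ 0.18 -0.26  1.11] T [ 0.033  0.089 -0.02 ] w 17.2 q [ 0.    0.59 -0.22 -0.   -0.76  0.63]
```

Emit:
drive_tool(deltas="0 0 4 0 18;0 0 10 0 18;0 0 15 0 18;0 0 25 0 18;0 0 35 0 18;0 0 30 0 18;0 -30 0 0 18;0 -35 0 0 18;0 -35 0 0 18;0 -35 0 0 18;0 -15 0 0 18;0 0 0 0 18")

```text
time_s: 18.65
eef_pos: [602.7, -313.4, 137.0]
tcp_rot: [-0.846, -1.653, 1.654]
contact_force: [-0.2, 0.9, -0.7]
grip_width: 17.7
```

```bash
python3 st.py; python3 ov.py done 0;  python3 zoom.py done 585.0 -76.6 36 13 scene;  python3 zoom.py done 585.0 -76.6 36 13 top; python3 - <<'E'
import cv2,numpy as np,pickle
from h import *
cv2.imwrite('pics/zd.png',cv2.resize(np.hstack([cv2.imread(f'pics/z_done_{n}.png') for n in('top','scene')]),(800,400)))
p=pickle.load(open("top_done.pkl","rb"));cv2.imwrite("pics/topd.png",p["img"])
o=[]
for n in("top","scene"):
    p=pickle.load(open(n+"_done.pkl","rb")); q=proj(p,(603,-159,30))[0].astype(int);w=22
    k=cv2.resize(p["img"][q[1]-w:q[1]+w,q[0]-w:q[0]+w],(400,400),interpolation=cv2.INTER_CUBIC)
    a=np.radians(13-66.84);c=np.array([603,-159]);e=np.array([np.cos(a),np.sin(a)]);f=np.array([-e[1],e[0]])
    P=[np.r_[c+e*x+f*y,32] for x,y in((-13,-5),(13,-5),(13,5),(-13,5))]
    cv2.polylines(k,[((proj(p,P)-(q-w)+.5)*400/(2*w)).round().astype(np.int32).reshape(-1,1,2)],True,(0,0,255),1); o.append(k)
cv2.imwrite("pics/kd.png",np.hstack(o))
E
```

```text
t 18.65 tcp [ 602.7 -313.4  137. ] az -144.15 F [-0.16  0.85 -0.67] T [ 0.051  0.111 -0.021] w 17.7 q [-0.24  0.54  0.04  0.   -1.07  0.87]
tool in holder [ -35.2 -213.6]
```

View pics/zd.png

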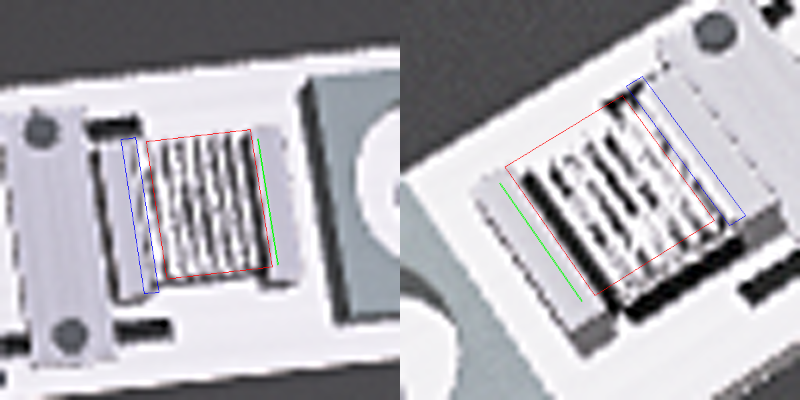

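View pics/kd.png

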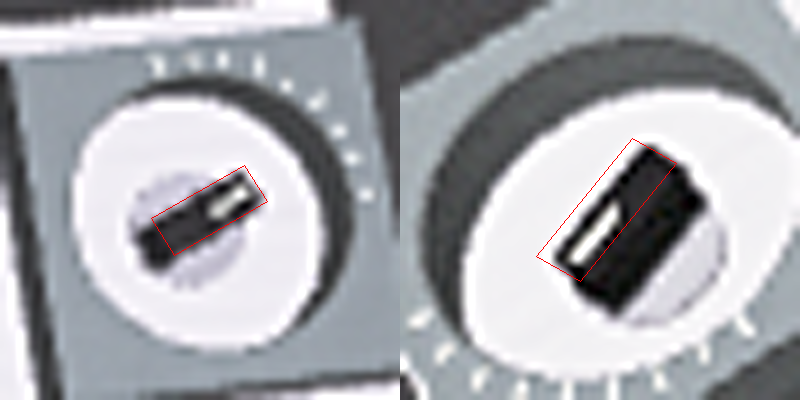

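View pics/topd.png

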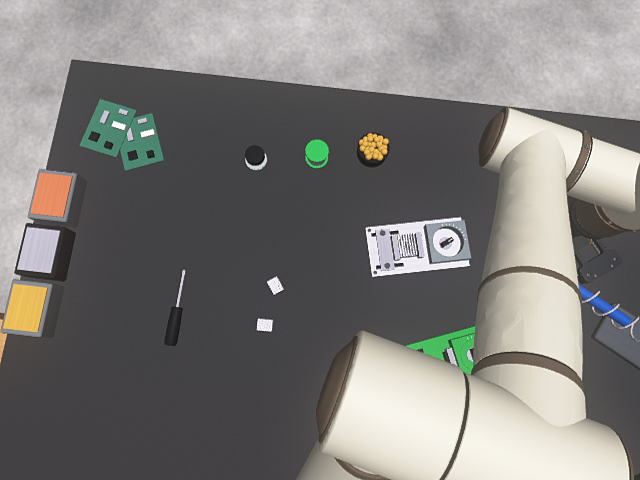

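The module sits flat between the pad and the stop. The knob bar matches the commanded 67°, and nothing else has moved. I'm handing the job in.

```bash
python3 -c "
from cell import robot
print(robot.close_job())"
```

```text
the job is handed in; nothing more can be done
None
```

The largest finned module is in the aluminium holder, fins up, and clamped with an estimated 10 N. I let go of both the module and the knob and handed the job in at about 18.7 s.

- **Placing:** I gripped the module across its 48 mm length and set it on the seat. Both cameras showed it clear of the pad and the stop before I started clamping.
- **Clamping:** I turned the knob 66.8° (1.17 rad) clockwise. The torque while turning rose from about 0.178 N m running freely to 0.278 N m, against the 0.09 N m rise you asked for.
- **Force estimate:** A fit to the readings puts contact at about 56.2° from those taken while turning, or 56.7° from those taken held still. That gives 10.0 N and 9.5 N. Each torque reading scatters by about 0.02 N m, so the force is good to roughly 1–2 N.
- **Last checks:** After I backed off, the pad was against one side of the module and the stop against the other. The knob bar was at the expected angle, and the fingers felt no contact force. The spool, jar, tip cleaner, screwdriver and look-alikes in view were where they started. The arm hid part of the green holder, which the gripper never went near.
- **Disagreements:**
    - The two cameras differ by about 2 mm, as do the knob position I felt and the one I measured.
    - While I held the knob, side and vertical forces built up to about 6 N. I corrected this with small position shifts. I saw no sign that the gripper touched the well.

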